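# Refit the centrifuge rotor and spin it to check that it runs free

## Task

Put the cleaned rotor back on the spindle of the open bench centrifuge: the slots under its hub must drop over the driving dogs so that it sits fully home, and it must never be dropped or forced down on the dogs, so feel for the slots with a light touch. Let go of it, then give its winged grip a quick, light flick with a fingertip, low down near one end, so that it runs on freely by itself, and let it run out to rest.

Things in the scene. Friction and masses are not known exactly. Their poses are not given: they have to be found in the camera images.
- rotor_grip (a point): Centre of the winged grip of the loose rotor: a round aluminium rotor, 124 mm across, 30 mm high at the hub, twelve tube holes in its sloping top, 0.6 to 0.85 kg. The grip is a black upright bar on the hub, 76 mm long, 12 mm wide, flat-faced, from 33 to 61 mm above the underside. This point is on the axis, 46 mm above the underside; x along the bar, y across it, z up the axis.
- rotor_foot (a point): Centre of the rotor's underside, same axes. Here opens a blind bore, 17.5 mm wide, 25 mm deep. Its mouth is crossed by four slots, 9 mm wide, 4.5 mm deep and reaching 16 mm out, along +x, -x, +y and -y of the rotor, so it fits at every quarter turn. At home it is held down by its weight alone: a sideways push of more than about 6 N on the grip tips it. Flicked, it slows by about 5 rad/s each second.
- seat (a point): Centre of the top of the spindle's drive flange in the bowl, z up the axis, axes of the housing. The rotor is home when its underside rests here. Two driving dogs stand on the flange beside the shaft, opposite each other: 4 mm high, 6 mm wide, out to 13 mm from the axis. The angle of their line is random and not given. If the slots miss them the rotor rests 4 mm too high.
- nose (a point): Top of the spindle shaft, 22 mm above the seat, 16 mm wide, its nose stepped down to 8 mm. The slots drop over the dogs within 0.1 rad of true. The spindle turns endlessly and very lightly: a rotor resting on the dogs with over about 4 N (its weight is more) takes it round with it; touched down more lightly, or lifted, turned and set down again, it leaves the spindle where it is.
- rim (a point): Centre of the bowl's round mouth, at the top of its rubber ring, 34 mm above the seat and 104 mm above the bench; the bowl is 153 mm wide inside. The rotor at home has its hub top about level with this, its grip standing above it.
- centrifuge: Fixed bench centrifuge, white housing 224 x 224 mm, 100 mm high, origin on the bench under the spindle axis, z up. A control panel slopes down on its -x side (to 160 mm from the axis); its lid stands open on the +x side, its foot about 105 mm from the axis, leaning away, its top 310 mm above the bench.
- gauze: Bystander: banded pack of folded gauze, 58 by 87 by 28 mm, origin at its underside; leave it alone.
- dish: Bystander: small clear lidded dish, 61 mm wide, 13 mm high, origin at its underside; leave it alone.
- dropper: Bystander: small brown dropper bottle, 33 mm wide, 102 mm high, origin at its underside; leave it alone.
Mind the look-alikes: they are no part of the job. Of the things that look like the part that bears rotor_grip, the larger one is meant.

How it is judged:
On the way, in this order (a step that is already met when the one before it is completed fails the run):
1. the rotor sits fully home on the flange (within 1.5 mm in height, 3 mm sideways, upright), still and let go (horizontal distance between rotor_grip and seat below 0.003 m and z of rotor_grip in the frame of seat below 0.0475 m and angle between rotor_grip's own z axis and vertical below 0.05 rad and angular speed of rotor below 0.3 rad/s and contact force between the fingers and rotor below 0.1 N), for 0.2 s.
2. the rotor, home, runs on by itself at more than 1 rad/s for 0.4 s with nothing of the robot touching it (angular speed of rotor above 1 rad/s and contact force between each of the fingers, the arm and rotor below 0.1 N and z of rotor_grip in the frame of seat below 0.0475 m and horizontal distance between rotor_grip and seat below 0.003 m), for 0.4 s.
At the end, for the whole second after the job is handed in: The rotor sits fully home on the spindle flange (height within 1.5 mm, axis within 3 mm, upright within 0.05 rad) and has come to rest (under 0.3 rad/s) (horizontal distance between rotor_grip and seat below 0.003 m and z of rotor_grip in the frame of seat below 0.0475 m and angle between rotor_grip's own z axis and vertical below 0.05 rad and angular speed of rotor below 0.3 rad/s); the robot touches nothing.
It fails at once if the rotor is forced or dropped on the dogs or the housing: more than 35 N between rotor and centrifuge while it is not home (z of rotor_grip in the frame of seat above 0.0485 m and contact force between rotor and centrifuge above 35 N).
It fails at once if a bystander is moved by more than 20 mm (distance of any of gauze, dish, dropper from where it was at the start of the episode above 0.02 m).
It also fails if it takes over 72 s, if anything falls off the work surface, if the arm or the gripper's body presses on something with over 40 N, if the wrist force passes 120 N, or if a joint passes its speed limit or range.

## Robot

A 7-joint arm with a two-finger parallel gripper is mounted at the origin on the work surface; the furniture and walls round the work are solid. World frame = base frame: x ahead of the robot, y to its left, z up, the work surface at z = 0. Lengths are in m, angles in rad, forces in N, time in s.
With the tool pointing down it reaches from about 0.4 to 0.925 m from the base axis. Payload 5.6 kg.
Tool frame: the origin (TCP) lies at the very end of the fingers, on their centre line; the grasp point (between the pads) lies 19 mm behind it (tcp_to_grasp is the distance from the TCP to the grasp point, in m); z points along the fingers, y is the line along which they close (so a half turn about z gives the same grasp; the last joint's range is limited). The gripper opens to 85 mm and grips with 20 to 120 N. Pads are 22 mm wide; open, the fingers measure 114 mm over their backs; the gripper's body (76 mm by 85 mm) begins 54 mm behind the grasp point. The pads swing forward as they close: fully open they stand 13 mm farther back than shut.
Start: joints at [-1.183, 0.468, -0.012, 1.603, 0.006, 1.071, -0.056], TCP at [0.271, 0.591, 0.231] pointing down, gripper open.
Joint ranges: [-2.53, 2.53], [-0.31, 2.02], [-1.57, 1.55], [0.28, 2.44], [-1.29, 4.43], [0.15, 1.84], [-2.92, 2.92]. Speed limits (rad/s): [2.57, 2.57, 3.14, 3.14, 3.14, 3.14, 3.14].

## Interface

Orientations are given as a unit quaternion [x, y, z, w].
In Python, from plant import get_state, grab_frame, camera_info, hand_in, tcp_to_grasp gives the robot as it stands. The module is installed in compiled form; this text tells all that it offers.
- The arm moves only by the tool step_arm, never from a script. Its argument "commands" is a list of rows, each an object with "delta_pos": the shift along the world's x, y, z in mm, a list of three; "angular": the turn, a rotation vector about the world's x, y, z in degrees, a list of three; "grip": the finger opening in mm, from 0 to 85.4. A call has 1 to 10 rows; each row shifts and turns the commanded pose from where the row before left it; what a row does not reach is not made up. A row lasts 1/8 s, in which the tool goes at most 62.5 mm and 10.7 degrees, less where a joint would pass 70% of its speed; a pose out of reach is approached as far as the arm can. A call with a gripper value outside its range is refused whole. The fingers move at their own pace and stop on an object; "force" is the grip in N (left out, the last holds). Time passes only in rows, so rows that do not move let the fingers close. It gives the time, the measured TCP pose, the force, the opening and the grip force at its end, in the units of the state.
- get_state(): the state, without advancing time (a new reading comes with each control period).
- grab_frame(name): name is "side" or "top" or "wrist"; returns (picture, depth): 384x512x3 uint8, red, green, blue; 384x512 float32, m along the optical axis (not along the pixel's ray), 0 where there is no reading.
- camera_info(name): a dict with "fx", "fy", "cx", "cy" (pixels), "D" ([k1, k2, p1, p2, k3] as OpenCV has them; the pictures are not rectified), "rvec" (rotation vector, rad) and "tvec" (3), from world to camera coordinates, as OpenCV has them; the wrist camera has in their place "tool_from_camera" (4x4, takes a point from camera to tool coordinates, whose origin is the TCP and whose axes are the flange's). Camera axes: x right, y down, z forward; pixel columns grow to the right and rows downward; lengths in m; the calibration is good to about 2 mm. A picture is of the moment at which its call begins: read the wrist's pose just before it. camera_info takes no time and is no camera call.
- hand_in(): hands the job in; it is judged then, once.
The state is a dict: "time": time; "joints": joint angles; "joint_vel": joint speeds; "effort": joint torques, N m; "ee_pos": TCP position; "tool_rot": TCP orientation; "contact_force": force on the tool from outside, world axes, zero at the start; "wrist_torque": the same for the moment, N m; "width": opening from 0.0 (shut) to 1.0 (fully open); "grasp_force": force on a finger pad.
Only numpy, scipy, OpenCV 4.12 (cv2) and the standard library are available. Lean on these libraries where they do the work, as an engineer would, in place of code of your own. Each camera call takes 0.05 s, during which the arm holds its last target. There are 200 camera calls.

## Working session

There is one attempt and no reset: what is moved stays moved. The work goes in short steps, Python scripts to look and compute and a tool call to move; the robot and the scene stay as the last step left them, time stands still between calls to the robot, and variables do not carry over. Pictures are saved under pics/ and viewed, at most 10 in all, crops included, and the job is handed in when it is done.

Besides the shell and the picture viewer there is one more tool, called after "Emit:" as name(argument=value, ...) on one line, values as JSON. step_arm: Moves the arm, as the interface text tells. Its arguments: {"type":"object","properties":{"commands":{"type":"array","items":{"type":"object","properties":{"delta_pos":{"type":"array","items":{"type":"number"}},"angular":{"type":"array","items":{"type":"number"}},"grip":{"type":"number"}}}},"force":{"type":"number"}},"required":["commands"]}

```bash
mkdir -p pics
cat > h.py <<'E'
import numpy as np, cv2, pickle
from scipy.spatial.transform import Rotation as R
from plant import get_state, grab_frame, camera_info, hand_in, tcp_to_grasp
def cam(name, st=None):
    c=camera_info(name); K=np.array([[c['fx'],0,c['cx']],[0,c['fy'],c['cy']],[0,0,1]]); D=np.array(c['D'],float)
    if 'rvec' in c:
        Rw=R.from_rotvec(np.ravel(c['rvec'])).as_matrix(); t=np.ravel(c['tvec'])
        return K,D,Rw.T,-Rw.T@t   # cam->world
    T=np.array(c['tool_from_camera']); Q=R.from_quat(st['tool_rot']).as_matrix()
    return K,D,Q@T[:3,:3],Q@T[:3,3]+np.array(st['ee_pos'])
def snap(name):
    st=get_state(); im,d=grab_frame(name); return im,d,cam(name,st)
def rays(C,uv):
    K,D,Q,o=C; n=cv2.undistortPoints(np.array(uv,float).reshape(-1,1,2),K,D).reshape(-1,2)
    return np.c_[n,np.ones(len(n))]@Q.T,o
def onplane(C,uv,z):
    r,o=rays(C,uv); return o+r*((z-o[2])/r[:,2])[:,None]
def cloud(C,d):
    h,w=d.shape; v,u=np.mgrid[:h,:w]; r,o=rays(C,np.c_[u.ravel(),v.ravel()])
    P=o+r*d.ravel()[:,None]; P[d.ravel()==0]=np.nan; return P.reshape(h,w,3)
def proj(C,P):
    K,D,Q,o=C; p,_=cv2.projectPoints((np.atleast_2d(P)-o)@Q,np.zeros(3),np.zeros(3),K,D); return p.reshape(-1,2)
def save(n,im): cv2.imwrite('pics/'+n,im[...,::-1])
E
python3 - <<'E'
from h import *
print(get_state(),tcp_to_grasp)
a=snap('top');b=snap('side');w=snap('wrist')
pickle.dump((a,b,w),open('s0.pkl','wb'))
for x in(a,b,w): print(x[2][3], x[2][2][:,2])
save('top.png',a[0]); save('side.png',b[0])
E
```

```text
{'time': 0.0, 'joints': array([-1.1829787 ,  0.46837937, -0.0115961 ,  1.60365011,  0.00599848,
        1.0714291 , -0.05631454]), 'joint_vel': array([-9.85106096e-04, -3.06248886e-05,  1.52093505e-04, -9.69122557e-04,
        8.18418965e-04, -8.87517325e-04,  1.11846260e-03]), 'effort': array([ 1.13026098e-05, -5.32382512e+01,  2.23829120e-02, -2.51299417e+01,
        1.16269203e-02,  7.69410603e-03,  1.99103944e-06]), 'ee_pos': array([0.2712732 , 0.59004746, 0.23032596]), 'tool_rot': array([ 2.13788289e-01,  9.76879588e-01, -9.06144674e-04, -1.32341276e-04]), 'contact_force': array([0.40209348, 0.27985967, 0.55742446]), 'wrist_torque': array([ 0.03118351, -0.04537084, -0.01130077]), 'grasp_force': 0.0, 'width': 1.0023591448634446} 0.0187
[ 0.45504174 -0.01281979  0.91715299] [ 0.10621712  0.02884287 -0.99392455]
[0.81858015 0.60022225 0.60481594] [-0.32716696 -0.7270994  -0.60356296]
[0.2061094  0.61974627 0.37329709] [ 0.25247324 -0.11767673 -0.9604215 ]
```

View pics/top.png

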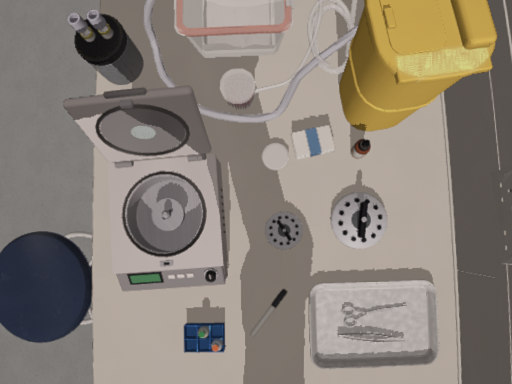

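View pics/side.png

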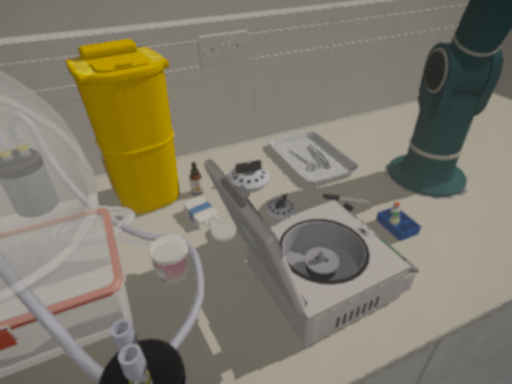

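Run:
```python
from h import *
a,b,w=pickle.load(open('s0.pkl','rb'))
im,d,C=a; P=cloud(C,d)
for n,(u,v) in dict(rotL=(363,220),rotS=(284,231),nose=(167,214),gauze=(313,142),dish=(275,156),drop=(362,147),bench=(240,300),lidtop=(140,97),bin=(400,60)).items():
    q=P[v-3:v+4,u-3:u+4].reshape(-1,3); print(n,np.nanmedian(q,0).round(4),np.nanmax(q[:,2]).round(4))
# ring: points with z ~0.104 near the bowl ; rim circle by dark mask
m=(P[...,2]>0.1)&(P[...,2]<.108); 
def crop(u,v,s,k): return cv2.resize(im[v-s:v+s,u-s:u+s],None,fx=k,fy=k,interpolation=cv2.INTER_CUBIC)
z=np.hstack([crop(363,220,40,5),crop(167,214,40,5)])
save('crop.png',z)
for n,(u,v) in dict(L=(363,220),S=(284,231)).items():
    q=P[v-45:v+45,u-45:u+45].reshape(-1,3); q=q[q[:,2]>.012]; print(n,q[:,:2].min(0),q[:,:2].max(0),np.median(q,0),q[:,2].max())
    t=q[q[:,2]>q[:,2].max()-.02]; print(len(t), t.mean(0), np.linalg.eigh(np.cov(t[:,:2].T)))
```

```text
rotL [ 0.4778 -0.2008  0.0605] 0.0646
rotS [ 0.4597 -0.0375  0.0393] 0.0452
nose [0.4992 0.2002 0.0887] 0.0937
gauze [ 0.6518 -0.1072  0.0281] 0.0311
dish [ 0.6261 -0.0233  0.013 ] 0.0177
drop [ 0.6277 -0.2029  0.0766] 0.0966
bench [3.113e-01 6.200e-02 1.000e-04] 0.0034
lidtop [0.6732 0.1898 0.2989] 0.3048
bin [ 0.6904 -0.1981  0.369 ] 0.3713
L [ 0.41832814 -0.26459813] [ 0.54096296 -0.14112083] [ 0.47893591 -0.19716001  0.02479746] 0.06568530098327863
253 [ 0.47955277 -0.20050561  0.05949822] EighResult(eigenvalues=array([1.35668852e-05, 4.79675309e-04]), eigenvectors=array([[-0.13657957, -0.9906291 ],
       [-0.9906291 ,  0.13657957]]))
S [ 0.42290031 -0.07728131] [0.50341765 0.00304977] [ 0.46173692 -0.03734821  0.017366  ] 0.04565475167950206
92 [ 0.46210242 -0.03749274  0.0406317 ] EighResult(eigenvalues=array([6.64291469e-06, 2.10153833e-04]), eigenvectors=array([[ 0.53389829, -0.8455487 ],
       [-0.8455487 , -0.53389829]]))
```

View pics/crop.png

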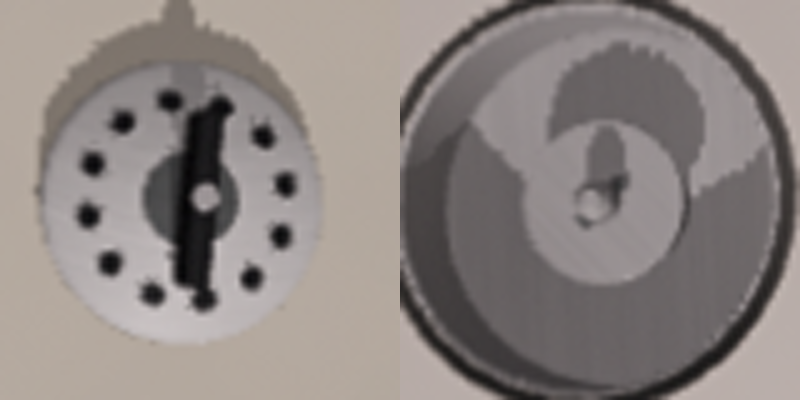

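The large rotor at (363,220) measures 123 mm across with its grip top at 61 mm, which matches the description. The look-alike at (284,231) is only about 80 mm across. The bowl and nose are at (167,214). The dogs need a closer view, so I'll move the wrist camera over the bowl first.

Emit:
step_arm(commands=[{"delta_pos": [25,-43,-4],"angular": [0,0,1.9],"grip": 85},{"delta_pos": [25,-43,-4],"angular": [0,0,1.9],"grip": 85},{"delta_pos": [25,-43,-4],"angular": [0,0,1.9],"grip": 85},{"delta_pos": [25,-43,-4],"angular": [0,0,1.9],"grip": 85},{"delta_pos": [25,-43,-4],"angular": [0,0,1.9],"grip": 85},{"delta_pos": [25,-43,-4],"angular": [0,0,1.9],"grip": 85},{"delta_pos": [25,-43,-4],"angular": [0,0,1.9],"grip": 85},{"delta_pos": [25,-43,-4],"angular": [0,0,1.9],"grip": 85},{"delta_pos": [25,-43,-4],"angular": [0,0,1.9],"grip": 85},{"delta_pos": [0,0,0],"angular": [0,0,0],"grip": 85}])

```text
time: 1.4
ee_pos: [0.4982, 0.1989, 0.1948]
tool_rot: [0.07, 0.998, -0.001, 0.0]
contact_force: [-0.7, -0.0, 1.2]
width: 0.994
grasp_force: 0.0
```

Run:
```python
from h import *
w=snap('wrist'); pickle.dump(w,open('w1.pkl','wb'))
im,d,C=w; P=cloud(C,d)
print(get_state()['ee_pos'],C[0][0,0])
uv=proj(C,[[.5,.2,.07],[.5,.2,.092]]); print(uv)
u,v=uv[0].astype(int)
s=100; y0=max(v-s,0);x0=max(u-s,0); print(x0,y0)
c=cv2.resize(im[y0:v+s,x0:u+s],None,fx=3,fy=3,interpolation=cv2.INTER_CUBIC)
save('w1.png',c)
q=P[(P[...,2]>.068)&(P[...,2]<.0725)]; 
m=np.hypot(P[...,0]-.5,P[...,1]-.2)<.06
z=P[...,2][m]; print(np.histogram(z[~np.isnan(z)],bins=np.arange(.03,.12,.004)))
# rim top
k=(abs(P[...,2]-.104)<.002)&(np.hypot(P[...,0]-.5,P[...,1]-.2)<.12)
print(k.sum())
```

```text
[0.4970465  0.20172526 0.19497768] 268.75030543668834
[[257.27423122 183.99176528]
 [257.37479355 190.08500518]]
157 83
(array([   0,    0, 1644, 3631,    0,    0,    0,    0,    0,  878, 2097,
         38,   16,   21,   94,  101,    0,    0,    0,    0,    0,    0]), array([0.03 , 0.034, 0.038, 0.042, 0.046, 0.05 , 0.054, 0.058, 0.062,
       0.066, 0.07 , 0.074, 0.078, 0.082, 0.086, 0.09 , 0.094, 0.098,
       0.102, 0.106, 0.11 , 0.114, 0.118]))
3995
```

View pics/w1.png

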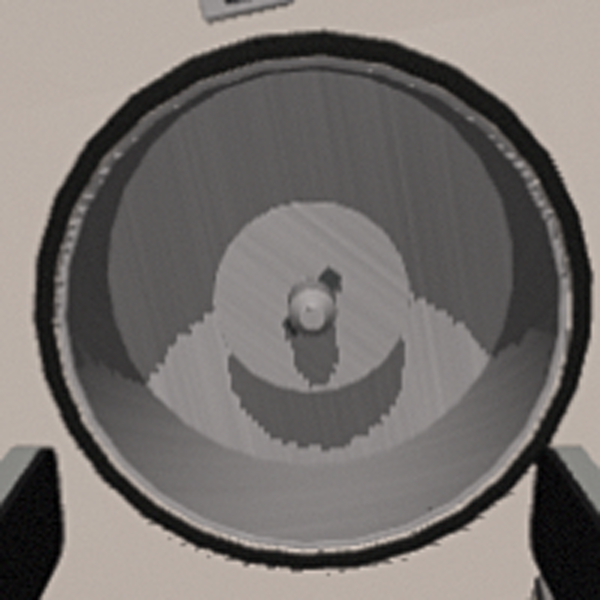

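Emit:
step_arm(commands=[{"delta_pos": [0,0,-25],"angular": [0,0,0],"grip": 85},{"delta_pos": [0,0,-25],"angular": [0,0,0],"grip": 85},{"delta_pos": [0,0,0],"angular": [0,0,0],"grip": 85}])

```text
time: 1.82
ee_pos: [0.4944, 0.2045, 0.1437]
tool_rot: [0.065, 0.998, -0.001, -0.002]
contact_force: [0.0, 0.1, 0.3]
width: 0.993
grasp_force: 0.0
```

```bash
cat > m.py <<'E'
from h import *
def circ(q):
    A=np.c_[2*q[:,:2],np.ones(len(q))]; s=np.linalg.lstsq(A,(q[:,:2]**2).sum(1),rcond=None)[0]
    return s[:2],np.sqrt(s[2]+s[0]**2+s[1]**2)
def look(w):
    im,d,C=w; P=cloud(C,d)
    # flange rim: edge of the 'z~.07' region
    f=((abs(P[...,2]-.07)<.004)&(np.hypot(P[...,0]-.5,P[...,1]-.2)<.05)).astype(np.uint8)
    c=max(cv2.findContours(f,cv2.RETR_EXTERNAL,cv2.CHAIN_APPROX_NONE)[0],key=len).reshape(-1,2)
    q=onplane(C,c,.07); 
    for i in range(4):
        o,r=circ(q); e=abs(np.hypot(*(q[:,:2]-o).T)-r); q=q[e<max(.0007,np.percentile(e,90))]
    print('flange',o,r,len(q))
    n=P[(P[...,2]>.086)&(np.hypot(P[...,0]-.5,P[...,1]-.2)<.02)]; print('nose',n.mean(0),(n.max(0)+n.min(0))/2,np.ptp(n,axis=0))
    g=im.max(2); k=((g<60)&(abs(P[...,2]-.103)<.006)).astype(np.uint8)
    pts=np.argwhere(k)[:,::-1]; q=onplane(C,pts,.104); 
    rr=np.hypot(q[:,0]-o[0],q[:,1]-o[1]); q=q[(rr>.072)&(rr<.095)]
    an=np.arctan2(q[:,1]-o[1],q[:,0]-o[0]); b=np.digitize(an,np.linspace(-np.pi,np.pi,73)); 
    inn=np.array([q[b==i][np.argsort(np.hypot(*(q[b==i,:2]-o).T))[1]] for i in range(1,73) if (b==i).sum()>5])
    print('rim',circ(inn),len(inn))
    return o
if __name__=='__main__':
    look(pickle.load(open('w1.pkl','rb')))
    w=snap('wrist'); pickle.dump(w,open('w2.pkl','wb')); o=look(w); im,d,C=w
    x,y=np.meshgrid(np.arange(-20,20.01,.1),np.arange(-20,20.01,.1))
    # rectified view of plane z=.072: up=+x, left=+y
    G=np.stack([o[0]-y,o[1]-x,np.full_like(x,.074)],-1)
    uv=proj(C,G.reshape(-1,3)).astype(np.float32).reshape(G.shape[:2]+(2,))
    save('rect.png',cv2.remap(im,uv[...,0],uv[...,1],cv2.INTER_CUBIC))
E
python3 m.py
```

```text
flange [0.49913139 0.20340719] 0.033362335674681366 176
nose [0.48695481 0.20112451 0.27544809] [0.49453047 0.20148943 0.19110048] [0.02483295 0.03134436 0.21017274]
rim (array([0.4990342 , 0.20227522]), np.float64(0.07859549566533035)) 72
flange [0.49867618 0.20345146] 0.03321792645780594 213
nose [0.48359517 0.20314233 0.22264839] [0.49293739 0.20191031 0.16462233] [0.02574633 0.02444832 0.15723722]
rim (array([0.49908981, 0.20333879]), np.float64(0.07717415959216557)) 64
```

View pics/rect.png

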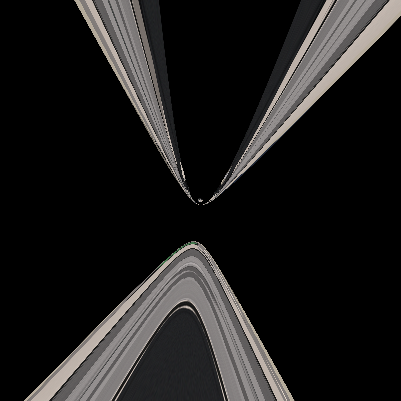

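Run:
```python
from m import *
w=pickle.load(open('w2.pkl','rb')); im,d,C=w; o=np.array([.4990,.2034]); P=cloud(C,d)
x,y=np.meshgrid(np.arange(-20,20.01,.1),np.arange(-20,20.01,.1))/np.float64(1000)
G=np.stack([o[0]-y,o[1]-x,np.full_like(x,.074)],-1)
uv=proj(C,G.reshape(-1,3)).astype(np.float32).reshape(G.shape[:2]+(2,))
save('rect2.png',cv2.remap(im,uv[...,0],uv[...,1],cv2.INTER_CUBIC))
n=P[(P[...,2]>.0895)&(P[...,2]<.096)&(np.hypot(P[...,0]-.5,P[...,1]-.2)<.015)]; print('nose',n.mean(0),np.ptp(n,axis=0),len(n))
```

```text
nose [0.49821347 0.20336319 0.09150185] [0.01099841 0.01139336 0.00400136] 160
```

View pics/rect2.png

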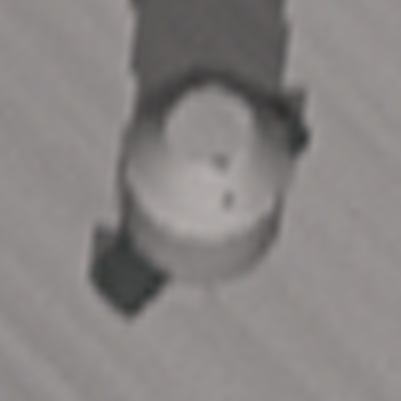

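Run:
```python
from m import *
for f in('w1.pkl','w2.pkl'):
    im,d,C=pickle.load(open(f,'rb')); o=np.array([.4990,.2034])
    x,y=np.meshgrid(np.arange(-20,20.01,.1),np.arange(-20,20.01,.1))/np.float64(1000)
    for z in(.074,.07):
        G=np.stack([o[0]-y,o[1]-x,np.full_like(x,z)],-1)
        uv=proj(C,G.reshape(-1,3)).astype(np.float32).reshape(G.shape[:2]+(2,))
        g=cv2.remap(im,uv[...,0],uv[...,1],cv2.INTER_CUBIC).max(2)
        k=((g<90)).astype(np.uint8)
        print(f,z)
        for c in cv2.findContours(k,cv2.RETR_EXTERNAL,cv2.CHAIN_APPROX_NONE)[0]:
            if cv2.contourArea(c)>300:
                a=cv2.approxPolyDP(c,6,True).reshape(-1,2)
                print(cv2.contourArea(c),'poly(x,y mm rel):',(np.c_[200-a[:,1],200-a[:,0]]/10).tolist())
```

```text
w1.pkl 0.074
3785.5 poly(x,y mm rel): [[-0.6, 7.7], [-2.8, 7.8], [-3.6, 10.2], [-7.7, 10.7], [-11.2, 7.1], [-8.7, 3.9], [-7.4, 3.6], [-4.8, 6.2]]
639.0 poly(x,y mm rel): [[20.0, -2.0], [17.5, -2.9], [17.5, -5.4], [19.9, -4.2]]
10870.0 poly(x,y mm rel): [[20.0, 6.0], [17.7, 6.4], [16.4, 5.4], [5.7, 6.6], [5.7, 5.2], [9.5, 1.5], [9.7, -0.4], [8.4, -3.9], [3.7, -7.7], [4.7, -9.8], [6.2, -10.6], [10.8, -10.1], [11.5, -8.3], [14.0, -8.6], [15.5, -7.7], [20.0, -8.3], [20.0, -6.6], [17.6, -6.6], [16.2, -4.0], [12.9, -7.8], [10.7, -5.5], [13.0, -3.1], [12.5, 3.3], [16.6, 5.0], [18.6, 3.5], [20.0, 4.2]]
w1.pkl 0.07
3906.0 poly(x,y mm rel): [[0.4, 7.7], [-2.0, 8.0], [-2.7, 10.3], [-6.6, 10.8], [-10.3, 7.2], [-6.8, 3.5], [-3.6, 6.3]]
328.5 poly(x,y mm rel): [[20.0, -2.3], [18.8, -3.1], [19.3, -5.7], [20.0, -5.3]]
10683.5 poly(x,y mm rel): [[20.0, 6.3], [17.7, 5.4], [6.9, 6.6], [6.9, 5.1], [10.3, 2.1], [11.0, 0.2], [9.9, -3.7], [6.7, -5.9], [6.4, -7.4], [4.9, -7.8], [5.8, -10.0], [7.1, -10.8], [12.0, -10.4], [13.1, -8.4], [20.0, -8.3], [20.0, -7.0], [18.5, -6.3], [17.6, -4.2], [14.2, -8.0], [12.
[... 183 characters left out ...]
-4.5, 6.6]]
5483.5 poly(x,y mm rel): [[12.9, 5.8], [7.3, 6.3], [7.4, 4.2], [10.8, 1.7], [11.9, -1.2], [10.6, -4.1], [7.0, -6.5], [7.2, -7.9], [4.4, -9.1], [5.8, -10.6], [10.3, -10.0], [13.3, -3.3], [13.9, 0.5], [11.8, 4.3]]
337.0 poly(x,y mm rel): [[17.0, -8.1], [15.7, -6.7], [12.1, -7.5]]
w2.pkl 0.07
4225.0 poly(x,y mm rel): [[2.1, 7.4], [-1.9, 8.2], [-2.2, 10.3], [-6.4, 10.8], [-10.2, 6.8], [-6.4, 3.2], [-3.3, 6.5]]
5695.0 poly(x,y mm rel): [[14.7, 5.7], [8.9, 6.2], [9.0, 4.0], [12.5, 1.4], [13.5, -1.7], [12.2, -4.3], [8.6, -6.7], [8.8, -8.1], [6.0, -9.3], [7.4, -11.0], [11.9, -10.4], [15.0, -3.5], [15.6, 0.3], [13.4, 4.2]]
354.5 poly(x,y mm rel): [[18.7, -8.5], [17.4, -7.0], [13.8, -7.8]]
```

Emit:
step_arm(commands=[{"delta_pos": [0,0,35],"angular": [0,0,0],"grip": 85},{"delta_pos": [0,-30,35],"angular": [0,0,0],"grip": 85},{"delta_pos": [-2,-45,0],"angular": [0,0,0],"grip": 85},{"delta_pos": [-2,-45,0],"angular": [0,0,0],"grip": 85},{"delta_pos": [-2,-50,0],"angular": [0,0,0],"grip": 85},{"delta_pos": [-2,-55,0],"angular": [0,0,0],"grip": 85},{"delta_pos": [-2,-55,-10],"angular": [0,0,0],"grip": 85},{"delta_pos": [-2,-55,-20],"angular": [0,0,0],"grip": 85},{"delta_pos": [-2,-50,-20],"angular": [0,0,0],"grip": 85},{"delta_pos": [-2,-18,0],"angular": [0,0,0],"grip": 85}])

```text
time: 3.12
ee_pos: [0.4798, -0.2021, 0.1654]
tool_rot: [0.068, 0.998, -0.0, -0.0]
contact_force: [0.3, 1.1, 0.6]
width: 0.997
grasp_force: 0.0
```

Emit:
step_arm(commands=[{"delta_pos": [0,0,0],"angular": [0,0,0],"grip": 85},{"delta_pos": [0,0,0],"angular": [0,0,0],"grip": 85}])

```text
time: 3.38
ee_pos: [0.4814, -0.1979, 0.1661]
tool_rot: [0.065, 0.998, 0.0, 0.001]
contact_force: [-0.2, -0.2, -0.1]
width: 0.995
grasp_force: 0.0
```

Run:
```python
from m import *
s=get_state();print(s['ee_pos'],s['tool_rot'])
w=snap('wrist'); pickle.dump(w,open('w3.pkl','wb')); im,d,C=w; save('w3.png',im); P=cloud(C,d)
o=np.array([.4795,-.2005])
near=np.hypot(P[...,0]-o[0],P[...,1]-o[1])<.075
# bar top
k=((im.max(2)<70)&near&(P[...,2]>.052)&(P[...,2]<.07)).astype(np.uint8)
c=np.vstack([c for c in cv2.findContours(k,cv2.RETR_EXTERNAL,cv2.CHAIN_APPROX_NONE)[0] if len(c)>20]).reshape(-1,2)
q=onplane(C,c,.061)
r=cv2.minAreaRect((q[:,:2]*1000).astype(np.float32)); print('bar',r)
# outer circle, lower edge
t=(near&(P[...,2]>.008)).astype(np.uint8); c=max(cv2.findContours(t,cv2.RETR_EXTERNAL,cv2.CHAIN_APPROX_NONE)[0],key=len).reshape(-1,2)
for z in(0,.01,.02): 
    q=onplane(C,c,z); print(z,circ(q))
h=P[near][:,2]; print(np.histogram(h[~np.isnan(h)],bins=np.arange(-.004,.08,.004)))
```

```text
[ 0.48140103 -0.1979003   0.16612601] [6.51800722e-02 9.97873138e-01 3.65749074e-04 7.90809769e-04]
bar ((476.5633239746094, -202.6547088623047), (11.603391647338867, 73.39271545410156), 81.89415740966797)
0 (array([ 0.83006582, -0.24099169]), np.float64(0.2779308637414004))
0.01 (array([ 0.8164691 , -0.23930766]), np.float64(0.26893401005652867))
0.02 (array([ 0.80287238, -0.23762362]), np.float64(0.2599371563716548))
(array([1132, 2173,    0,    4,  372, 1553, 1794, 2144, 1628,  654,    7,
          4,    5,    7,    7,  170,  755,    0,    0,    0]), array([-0.004,  0.   ,  0.004,  0.008,  0.012,  0.016,  0.02 ,  0.024,
        0.028,  0.032,  0.036,  0.04 ,  0.044,  0.048,  0.052,  0.056,
        0.06 ,  0.064,  0.068,  0.072,  0.076]))
```

View pics/w3.png

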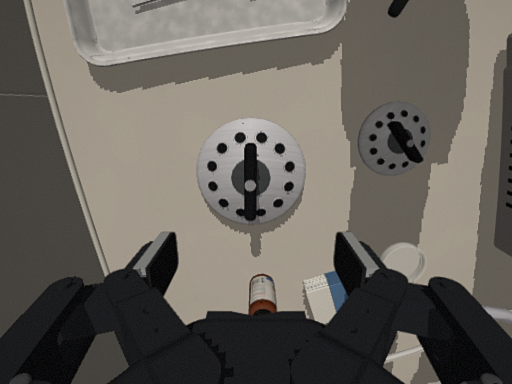

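Run:
```python
from m import *
im,d,C=pickle.load(open('w3.pkl','rb')); P=cloud(C,d)
o=np.array([.4775,-.202])
R_=np.hypot(P[...,0]-o[0],P[...,1]-o[1])
t=((R_<.08)&(P[...,2]>.0115)&(P[...,2]<.07)).astype(np.uint8)
t=cv2.morphologyEx(t,cv2.MORPH_OPEN,np.ones((3,3)))
c=max(cv2.findContours(t,cv2.RETR_EXTERNAL,cv2.CHAIN_APPROX_NONE)[0],key=cv2.contourArea).reshape(-1,2)
q=P[c[:,1],c[:,0]]; print('edge z',np.nanpercentile(q[:,2],[10,50,90]))
for z in(.012,.015):
    q=onplane(C,c,z)
    for i in range(4):
        oo,r=circ(q); e=abs(np.hypot(*(q[:,:2]-oo).T)-r); q=q[e<max(.001,np.percentile(e,90))]
    print(z,oo,r,len(q))
# hub screw dot: bright spot on bar
b=(R_<.006)&(P[...,2]>.05)&(im.min(2)>110); v,u=np.nonzero(b); print(u.mean(),v.mean(),len(u),onplane(C,[[u.mean(),v.mean()]],.062))
# same bar test from the top camera, rays on z=.061
im,d,C=pickle.load(open('s0.pkl','rb'))[0]; P=cloud(C,d)
R_=np.hypot(P[...,0]-.479,P[...,1]+.2)
t=((R_<.075)&(P[...,2]>.0115)).astype(np.uint8); c=max(cv2.findContours(t,cv2.RETR_EXTERNAL,cv2.CHAIN_APPROX_NONE)[0],key=cv2.contourArea).reshape(-1,2)
print('top rotor',circ(onplane(C,c,.014)))
```

```text
edge z [0.01378064 0.01505606 0.01654549]
0.012 [ 0.47813999 -0.20316391] 0.06133454550577411 300
0.015 [ 0.47745188 -0.20302049] 0.060714837855937814 300
249.73417721518987 185.0759493670886 79 [[ 0.47783207 -0.20311836  0.062     ]]
top rotor (array([ 0.47966886, -0.20264117]), np.float64(0.061040716333082265))
```

Run:
```python
from h import *
for i in range(5):
    s=get_state(); print(s['time'],s['ee_pos'],s['joints'].round(4)); grab_frame('wrist')
```

```text
3.425 [ 0.48134335 -0.19767704  0.16601897] [ 0.0797  0.3351  0.2962  1.9943 -0.1321  0.829   1.8907]
3.475 [ 0.48124751 -0.19771585  0.16589378] [ 0.0795  0.3353  0.2964  1.9944 -0.132   0.8289  1.8908]
3.525 [ 0.48111948 -0.19789553  0.16578125] [ 0.0796  0.3355  0.2967  1.9945 -0.132   0.8288  1.891 ]
3.575 [ 0.48102665 -0.19812979  0.16567821] [ 0.0799  0.3357  0.2969  1.9946 -0.132   0.8287  1.891 ]
3.625 [ 0.48089278 -0.19837591  0.16557648] [ 0.0801  0.3359  0.2972  1.9946 -0.1319  0.8287  1.8911]
```

Emit:
step_arm(commands=[{"delta_pos": [0,-3,-30],"angular": [0,0,0],"grip": 60},{"delta_pos": [0,0,-30],"angular": [0,0,0],"grip": 60},{"delta_pos": [0,0,-20],"angular": [0,0,0],"grip": 60},{"delta_pos": [0,0,-15],"angular": [0,0,0],"grip": 60},{"delta_pos": [0,0,0],"angular": [0,0,0],"grip": 60},{"delta_pos": [0,0,0],"angular": [0,0,0],"grip": 60},{"delta_pos": [0,0,0],"angular": [0,0,0],"grip": 60}])

```text
time: 4.55
ee_pos: [0.4811, -0.2026, 0.0711]
tool_rot: [0.066, 0.998, -0.0, 0.001]
contact_force: [0.4, -0.1, 0.3]
width: 0.701
grasp_force: 0.0
```

Emit:
step_arm(commands=[{"delta_pos": [-3,0,-15],"angular": [0,0,0],"grip": 50},{"delta_pos": [0,0,-12],"angular": [0,0,0],"grip": 50},{"delta_pos": [0,0,-7],"angular": [0,0,0],"grip": 50},{"delta_pos": [0,0,0],"angular": [0,0,0],"grip": 50},{"delta_pos": [0,0,0],"angular": [0,0,0],"grip": 50},{"delta_pos": [0,0,0],"angular": [0,0,0],"grip": 50}])

```text
time: 5.3
ee_pos: [0.4777, -0.2025, 0.0366]
tool_rot: [0.066, 0.998, -0.0, 0.0]
contact_force: [-0.5, 0.6, 0.5]
width: 0.579
grasp_force: 0.0
```

Close gently, so the bar centres itself, then tighten.

Emit:
step_arm(commands=[{"delta_pos": [0,0,0],"grip": 30,"angular": [0,0,0]},{"delta_pos": [0,0,0],"grip": 20,"angular": [0,0,0]},{"delta_pos": [0,0,0],"grip": 14,"angular": [0,0,0]},{"delta_pos": [0,0,0],"grip": 5,"angular": [0,0,0]},{"delta_pos": [0,0,0],"grip": 0,"angular": [0,0,0]},{"delta_pos": [0,0,0],"grip": 0,"angular": [0,0,0]}], force=40)

```text
time: 6.05
ee_pos: [0.4776, -0.2026, 0.0365]
tool_rot: [0.066, 0.998, -0.0, 0.0]
contact_force: [-1.2, -0.0, 4.1]
width: 0.131
grasp_force: 40.1
```

Emit:
step_arm(commands=[{"delta_pos": [0,0,0],"grip": 0,"angular": [0,0,0]},{"delta_pos": [0,0,0],"grip": 0,"angular": [0,0,0]}], force=70)

```text
time: 6.3
ee_pos: [0.4776, -0.2026, 0.0365]
tool_rot: [0.066, 0.998, -0.0, 0.0]
contact_force: [-1.3, -0.4, 5.4]
width: 0.123
grasp_force: 69.4
```

Emit:
step_arm(commands=[{"delta_pos": [0,0,10],"angular": [0,0,0],"grip": 0},{"delta_pos": [0,0,25],"angular": [0,0,0],"grip": 0},{"delta_pos": [0,0,35],"angular": [0,0,0],"grip": 0},{"delta_pos": [0,0,35],"angular": [0,0,0],"grip": 0},{"delta_pos": [0,0,35],"angular": [0,0,0],"grip": 0},{"delta_pos": [0,10,25],"angular": [0,0,-2],"grip": 0},{"delta_pos": [2,25,10],"angular": [0,0,-3],"grip": 0},{"delta_pos": [2,35,0],"angular": [0,0,-3],"grip": 0},{"delta_pos": [2,40,0],"angular": [0,0,-4],"grip": 0},{"delta_pos": [2,40,0],"angular": [0,0,-4],"grip": 0}])

```text
time: 7.55
ee_pos: [0.4841, -0.051, 0.2106]
tool_rot: [0.206, 0.979, -0.0, -0.001]
contact_force: [0.2, -0.1, -6.2]
width: 0.129
grasp_force: 68.7
```

Emit:
step_arm(commands=[{"delta_pos": [2,40,0],"angular": [0,0,-4],"grip": 0},{"delta_pos": [2,40,0],"angular": [0,0,-4],"grip": 0},{"delta_pos": [2,40,0],"angular": [0,0,-4],"grip": 0},{"delta_pos": [2,40,0],"angular": [0,0,-4],"grip": 0},{"delta_pos": [2,40,0],"angular": [0,0,-3],"grip": 0},{"delta_pos": [2,30,0],"angular": [0,0,-2],"grip": 0},{"delta_pos": [2,20,0],"angular": [0,0,0],"grip": 0},{"delta_pos": [0,5,0],"angular": [0,0,0],"grip": 0},{"delta_pos": [0,0,0],"angular": [0,0,0],"grip": 0},{"delta_pos": [0,0,0],"angular": [0,0,0],"grip": 0}])

```text
time: 8.8
ee_pos: [0.4996, 0.2009, 0.2112]
tool_rot: [0.38, 0.925, -0.0, 0.0]
contact_force: [-0.1, 0.1, -6.3]
width: 0.125
grasp_force: 68.8
```

Run:
```python
from m import *
s=get_state();print(s['time'],s['ee_pos'],s['tool_rot'],s['contact_force'],s['joints'])
q=R.from_quat(s['tool_rot']).as_matrix(); print('tool y ang',np.degrees(np.arctan2(q[1,1],q[0,1])), 'tilt',q[:,2])
w=snap('wrist'); pickle.dump(w,open('w4.pkl','wb')); im,d,C=w; save('w4.png',im); P=cloud(C,d)
e=s['ee_pos']; foot=e[2]-.036
t=((np.hypot(P[...,0]-e[0],P[...,1]-e[1])<.08)&(P[...,2]>foot+.0115)&(P[...,2]<foot+.034)).astype(np.uint8)
t=cv2.morphologyEx(t,cv2.MORPH_OPEN,np.ones((3,3)))
c=max(cv2.findContours(t,cv2.RETR_EXTERNAL,cv2.CHAIN_APPROX_NONE)[0],key=cv2.contourArea).reshape(-1,2)
z=P[...,2][t>0]; print(np.percentile(z-foot,[1,50,99]))
q=onplane(C,c,foot+.014)
for i in range(6):
    oo,r=circ(q); er=abs(np.hypot(*(q[:,:2]-oo).T)-r); q=q[er<max(.001,np.percentile(er,85))]
print('rotor',oo,r,len(q),'rel tcp',oo-e[:2])
```

```text
8.8 [0.49960329 0.2009184  0.21123349] [ 3.80305128e-01  9.24860981e-01 -4.15078423e-04  5.45343459e-05] [-0.13275659  0.05203785 -6.32719405] [-0.60645195  0.30152233  0.19436088  1.90739188 -0.07029258  0.93973237
  0.41143683]
tool y ang 45.29481871731481 tilt [-2.14839528e-04 -8.09259057e-04 -9.99999649e-01]
[0.01364484 0.02355324 0.03271519]
rotor [0.49874389 0.20041594] 0.06026790646251307 276 rel tcp [-0.00085941 -0.00050246]
```

View pics/w4.png

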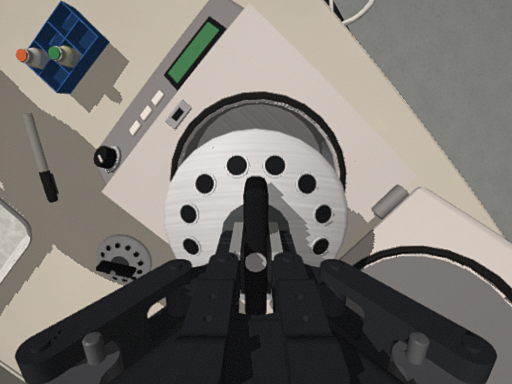

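Run:
```python
from m import *
for f,e,ang,foot in(('w4.pkl',[.4996,.2009],45.3,.1752),('w3.pkl',[.4777,-.2026],82.5,0.0)):
    im,d,C=pickle.load(open(f,'rb')); P=cloud(C,d)
    ty=np.array([np.cos(np.radians(ang)),np.sin(np.radians(ang))]); tx=np.array([-ty[1],ty[0]])
    # dark bar-top pixels on plane z=foot+.061
    v,u=np.nonzero((im.max(2)<70)&(abs(P[...,2]-foot-.061)<.006))
    q=onplane(C,np.c_[u,v],foot+.061)[:,:2]-e; a=q@tx; b=q@ty
    k=(a>.014)&(a<.036)&(abs(b)<.012); print(f,'across mid',(np.percentile(b[k],[3,97])).round(4),b[k].mean(),k.sum(), 'end', a[(a<.045)&(abs(b)<.01)].max())
```

```text
w4.pkl across mid [-0.0061  0.0047] -0.0007283154963505878 1064 end 0.03813598415319146
w3.pkl across mid [-0.0058  0.0054] -0.0002274233540483445 304 end 0.037786334529227035
```

Emit:
step_arm(commands=[{"delta_pos": [0,1,-20],"angular": [0,0,0],"grip": 0},{"delta_pos": [0,0,-25],"angular": [0,0,0],"grip": 0},{"delta_pos": [0,0,-20],"angular": [0,0,0],"grip": 0},{"delta_pos": [0,0,-10],"angular": [0,0,0],"grip": 0},{"delta_pos": [0,0,0],"angular": [0,0,0],"grip": 0},{"delta_pos": [0,0,0],"angular": [0,0,0],"grip": 0},{"delta_pos": [0,0,0],"angular": [0,0,0],"grip": 0}])

```text
time: 9.72
ee_pos: [0.5, 0.2038, 0.1372]
tool_rot: [0.379, 0.925, 0.001, 0.001]
contact_force: [0.1, 0.6, -6.4]
width: 0.124
grasp_force: 68.7
```

Run:
```python
from h import *
s=get_state();print(s['time'],s['ee_pos'],s['contact_force'],s['wrist_torque'],s['tool_rot'])
im,d,C=snap('side'); 
a=proj(C,[.5,.2,.1]).astype(int)[0]; print(a)
save('side2.png',cv2.resize(im[a[1]-60:a[1]+60,a[0]-80:a[0]+80],None,fx=5,fy=5,interpolation=cv2.INTER_CUBIC))
```

```text
9.725 [0.50003692 0.20379519 0.13716913] [ 0.07299819  0.58031866 -6.40949492] [ 0.02593541  0.0110399  -0.00503703] [3.79381729e-01 9.25239843e-01 6.57964128e-04 5.51276619e-04]
[321 246]
```

Emit:
step_arm(commands=[{"delta_pos": [0,0,-4],"angular": [0,0,0],"grip": 0},{"delta_pos": [0,0,-4],"angular": [0,0,0],"grip": 0},{"delta_pos": [0,0,-3],"angular": [0,0,0],"grip": 0},{"delta_pos": [0,0,-1],"angular": [0,0,0],"grip": 0},{"delta_pos": [0,0,0],"angular": [0,0,0],"grip": 0}])

```text
time: 10.4
ee_pos: [0.4995, 0.2035, 0.1242]
tool_rot: [0.379, 0.925, -0.0, -0.0]
contact_force: [-1.1, -0.3, -5.9]
width: 0.123
grasp_force: 68.9
```

Emit:
step_arm(commands=[{"delta_pos": [0,0,-2],"angular": [0,0,0],"grip": 0},{"delta_pos": [0,0,-1],"angular": [0,0,0],"grip": 0},{"delta_pos": [0,0,0],"angular": [0,0,0],"grip": 0}])

```text
time: 10.78
ee_pos: [0.4994, 0.2037, 0.1212]
tool_rot: [0.379, 0.925, -0.0, -0.0]
contact_force: [-0.0, 0.1, -6.0]
width: 0.125
grasp_force: 68.7
```

Emit:
step_arm(commands=[{"delta_pos": [0,0,-2],"angular": [0,0,0],"grip": 0},{"delta_pos": [0,0,-2],"angular": [0,0,0],"grip": 0},{"delta_pos": [0,0,0],"angular": [0,0,0],"grip": 0}])

```text
time: 11.15
ee_pos: [0.4992, 0.2038, 0.117]
tool_rot: [0.379, 0.925, -0.0, -0.0]
contact_force: [-0.5, 0.7, -6.4]
width: 0.123
grasp_force: 68.7
```

Emit:
step_arm(commands=[{"delta_pos": [0,0,-2],"angular": [0,0,0],"grip": 0},{"delta_pos": [0,0,-2],"angular": [0,0,0],"grip": 0},{"delta_pos": [0,0,0],"angular": [0,0,0],"grip": 0},{"delta_pos": [0,0,0],"angular": [0,0,0],"grip": 0}])

```text
time: 11.65
ee_pos: [0.4993, 0.2038, 0.1132]
tool_rot: [0.379, 0.925, -0.0, -0.0]
contact_force: [-0.6, 3.0, -7.6]
width: 0.123
grasp_force: 68.6
```

Emit:
step_arm(commands=[{"delta_pos": [0,0.6,0],"angular": [0,0,0],"grip": 0},{"delta_pos": [0,0,0],"angular": [0,0,0],"grip": 0}])

```text
time: 11.9
ee_pos: [0.4994, 0.204, 0.1133]
tool_rot: [0.379, 0.925, -0.0, -0.0]
contact_force: [-0.8, 0.0, -5.8]
width: 0.129
grasp_force: 68.7
```

Emit:
step_arm(commands=[{"delta_pos": [0,0,-1],"angular": [0,0,0],"grip": 0},{"delta_pos": [0,0,0],"angular": [0,0,0],"grip": 0},{"delta_pos": [0,0,0],"angular": [0,0,0],"grip": 0}])

```text
time: 12.28
ee_pos: [0.4995, 0.2041, 0.1123]
tool_rot: [0.379, 0.925, -0.0, 0.0]
contact_force: [-0.2, 1.0, -5.9]
width: 0.125
grasp_force: 68.7
```

Emit:
step_arm(commands=[{"delta_pos": [0,0,-1],"angular": [0,0,0],"grip": 0},{"delta_pos": [0,0,0],"angular": [0,0,0],"grip": 0},{"delta_pos": [0,0,0],"angular": [0,0,0],"grip": 0}])

```text
time: 12.65
ee_pos: [0.4995, 0.2042, 0.1112]
tool_rot: [0.379, 0.925, -0.0, 0.0]
contact_force: [-0.3, 1.2, -6.3]
width: 0.13
grasp_force: 68.7
```

Just above the dog tops. I'll go down half a millimetre at a time.

Emit:
step_arm(commands=[{"delta_pos": [0,0.2,-0.5],"angular": [0,0,0],"grip": 0},{"delta_pos": [0,0,0],"angular": [0,0,0],"grip": 0},{"delta_pos": [0,0,0],"angular": [0,0,0],"grip": 0}])

```text
time: 13.02
ee_pos: [0.4995, 0.2043, 0.1108]
tool_rot: [0.379, 0.925, -0.0, 0.0]
contact_force: [-1.0, 0.7, -7.0]
width: 0.127
grasp_force: 68.7
```

Emit:
step_arm(commands=[{"delta_pos": [0,0,-0.5],"angular": [0,0,0],"grip": 0},{"delta_pos": [0,0,0],"angular": [0,0,0],"grip": 0},{"delta_pos": [0,0,0],"angular": [0,0,0],"grip": 0}])

```text
time: 13.4
ee_pos: [0.4995, 0.2044, 0.1103]
tool_rot: [0.379, 0.925, 0.0, 0.0]
contact_force: [-0.4, 0.0, -6.2]
width: 0.124
grasp_force: 68.7
```

Emit:
step_arm(commands=[{"delta_pos": [0,0,-0.5],"angular": [0,0,0],"grip": 0},{"delta_pos": [0,0,0],"angular": [0,0,0],"grip": 0},{"delta_pos": [0,0,0],"angular": [0,0,0],"grip": 0}])

```text
time: 13.78
ee_pos: [0.4995, 0.2043, 0.1098]
tool_rot: [0.379, 0.925, -0.0, 0.0]
contact_force: [0.9, 0.8, -5.5]
width: 0.129
grasp_force: 68.8
```

Emit:
step_arm(commands=[{"delta_pos": [0,0,-0.5],"angular": [0,0,0],"grip": 0},{"delta_pos": [0,0,0],"angular": [0,0,0],"grip": 0},{"delta_pos": [0,0,0],"angular": [0,0,0],"grip": 0}])

```text
time: 14.15
ee_pos: [0.4995, 0.2044, 0.1093]
tool_rot: [0.379, 0.925, 0.0, 0.0]
contact_force: [0.0, -0.4, -7.3]
width: 0.124
grasp_force: 68.8
```

Emit:
step_arm(commands=[{"delta_pos": [0,0,-0.5],"angular": [0,0,0],"grip": 0},{"delta_pos": [0,0,0],"angular": [0,0,0],"grip": 0},{"delta_pos": [0,0,0],"angular": [0,0,0],"grip": 0}])

```text
time: 14.52
ee_pos: [0.4995, 0.2044, 0.1088]
tool_rot: [0.379, 0.925, 0.0, 0.0]
contact_force: [0.1, -0.6, -6.1]
width: 0.125
grasp_force: 68.8
```

Emit:
step_arm(commands=[{"delta_pos": [0,0,-0.5],"angular": [0,0,0],"grip": 0},{"delta_pos": [0,0,0],"angular": [0,0,0],"grip": 0},{"delta_pos": [0,0,0],"angular": [0,0,0],"grip": 0}])

```text
time: 14.9
ee_pos: [0.4995, 0.2044, 0.1083]
tool_rot: [0.379, 0.925, -0.0, 0.0]
contact_force: [-0.3, 0.2, -6.2]
width: 0.123
grasp_force: 68.8
```

Emit:
step_arm(commands=[{"delta_pos": [0,0,-0.5],"angular": [0,0,0],"grip": 0},{"delta_pos": [0,0,0],"angular": [0,0,0],"grip": 0},{"delta_pos": [0,0,-0.5],"angular": [0,0,0],"grip": 0},{"delta_pos": [0,0,0],"angular": [0,0,0],"grip": 0},{"delta_pos": [0,0,0],"angular": [0,0,0],"grip": 0}])

```text
time: 15.52
ee_pos: [0.4995, 0.2044, 0.1073]
tool_rot: [0.379, 0.925, -0.0, 0.0]
contact_force: [-0.1, 0.7, -6.6]
width: 0.123
grasp_force: 68.8
```

Emit:
step_arm(commands=[{"delta_pos": [0,0,-0.5],"angular": [0,0,0],"grip": 0},{"delta_pos": [0,0,0],"angular": [0,0,0],"grip": 0},{"delta_pos": [0,0,0],"angular": [0,0,0],"grip": 0}])

```text
time: 15.9
ee_pos: [0.4995, 0.2044, 0.1068]
tool_rot: [0.379, 0.925, 0.0, 0.0]
contact_force: [1.1, -0.6, -5.9]
width: 0.127
grasp_force: 68.8
```

Emit:
step_arm(commands=[{"delta_pos": [0,0,-0.5],"angular": [0,0,0],"grip": 0},{"delta_pos": [0,0,0],"angular": [0,0,0],"grip": 0},{"delta_pos": [0,0,0],"angular": [0,0,0],"grip": 0}])

```text
time: 16.27
ee_pos: [0.4996, 0.2044, 0.1066]
tool_rot: [0.379, 0.925, 0.0, 0.0]
contact_force: [-1.5, -0.3, -1.5]
width: 0.126
grasp_force: 69.4
```

Emit:
step_arm(commands=[{"delta_pos": [0,0,-0.2],"angular": [0,0,0],"grip": 0},{"delta_pos": [0,0,0],"angular": [0,0,0],"grip": 0}], force=20)

```text
time: 16.52
ee_pos: [0.4996, 0.2045, 0.1066]
tool_rot: [0.379, 0.925, 0.0, 0.0]
contact_force: [-2.9, -1.2, 2.1]
width: 0.126
grasp_force: 70.1
```

Emit:
step_arm(commands=[{"delta_pos": [0,0,0],"angular": [0,0,0],"grip": 16},{"delta_pos": [0,0,0],"angular": [0,0,0],"grip": 25},{"delta_pos": [0,0,0],"angular": [0,0,0],"grip": 40},{"delta_pos": [0,0,0],"angular": [0,0,0],"grip": 40},{"delta_pos": [0,0,0],"angular": [0,0,0],"grip": 40}])

```text
time: 17.15
ee_pos: [0.4995, 0.2044, 0.1061]
tool_rot: [0.379, 0.925, 0.0, 0.0]
contact_force: [-0.0, 0.0, -0.5]
width: 0.47
grasp_force: 0.0
```

Emit:
step_arm(commands=[{"delta_pos": [0,0,15],"angular": [0,0,0],"grip": 40},{"delta_pos": [0,0,25],"angular": [0,0,0],"grip": 40},{"delta_pos": [0,0,25],"angular": [0,0,0],"grip": 30},{"delta_pos": [0,0,10],"angular": [0,0,0],"grip": 15},{"delta_pos": [0,0,0],"angular": [0,0,0],"grip": 0},{"delta_pos": [0,0,0],"angular": [0,0,0],"grip": 0},{"delta_pos": [0,0,0],"angular": [0,0,0],"grip": 0}])

```text
time: 18.02
ee_pos: [0.4989, 0.2041, 0.1802]
tool_rot: [0.379, 0.925, -0.001, -0.001]
contact_force: [0.1, 1.2, -0.1]
width: 0.001
grasp_force: 0.0
```

Run:
```python
from m import *
s=get_state();print(s['time'],s['ee_pos'],s['contact_force'],s['width'],s['joints'])
q=R.from_quat(s['tool_rot']).as_matrix(); print('tool y ang',np.degrees(np.arctan2(q[1,1],q[0,1])))
for n in('wrist','top'):
    im,d,C=snap(n); P=cloud(C,d); near=np.hypot(P[...,0]-.4995,P[...,1]-.204)<.06
    if n=='wrist': save('w5.png',im)
    k=((im.max(2)<70)&near&(abs(P[...,2]-.131)<.008)).astype(np.uint8); z=P[...,2][k>0]
    c=max(cv2.findContours(k,cv2.RETR_EXTERNAL,cv2.CHAIN_APPROX_NONE)[0],key=len).reshape(-1,2)
    print(n,k.sum(),np.median(z),cv2.minAreaRect((onplane(C,c,.131)[:,:2]*1000).astype(np.float32)))
```

```text
18.025 [0.49894234 0.20413931 0.18016601] [ 0.12149877  1.19974427 -0.05659357] 0.000816471027468773 [-0.60586305  0.34297299  0.18892653  1.93192492 -0.08208575  0.87580547
  0.41765839]
tool y ang 45.41325587460269
wrist 816 0.1310858629638273 ((489.390869140625, 213.4303436279297), (11.557697296142578, 48.333251953125), 45.509891510009766)
top 113 0.130519760824085 ((515.3821411132812, 188.94871520996094), (12.550398826599121, 34.22531509399414), 43.77952194213867)
```

View pics/w5.png

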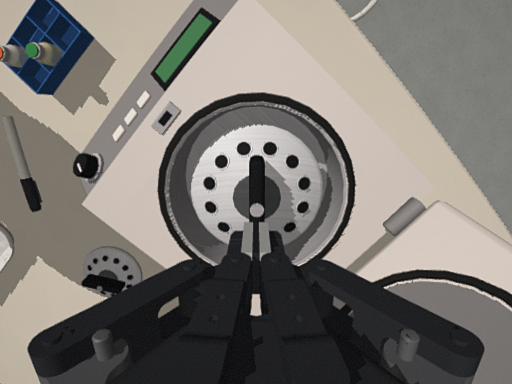

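Run:
```python
from m import *
s=get_state(); Q=R.from_quat(s['tool_rot']).as_matrix()
im,d,C=snap('wrist'); P=cloud(C,d); T=(P-s['ee_pos'])@Q
for z0 in np.arange(-.045,.006,.005):
    k=(T[...,2]>z0)&(T[...,2]<z0+.005)&(abs(T[...,0])<.03)&(abs(T[...,1])<.045)
    t=T[k]; 
    if len(t)>3: print(round(z0,3),len(t),'y',np.percentile(t[:,1],[1,99]).round(4),'x',np.percentile(t[:,0],[1,99]).round(4))
print(s['ee_pos'])
```

```text
-0.045 348 y [-0.0221  0.0204] x [0.007  0.0145]
-0.04 496 y [-0.0072  0.0064] x [-0.0097  0.0126]
-0.035 165 y [-0.0137  0.0123] x [0.0075 0.0123]
-0.03 286 y [-0.0142  0.0126] x [0.0071 0.0122]
-0.025 252 y [-0.0141  0.0127] x [0.0069 0.0123]
-0.02 222 y [-0.014   0.0126] x [0.0071 0.0122]
-0.015 202 y [-0.0139  0.0124] x [0.0072 0.0123]
-0.01 142 y [-0.0125  0.0118] x [0.0073 0.0122]
-0.005 6 y [-0.0071  0.0045] x [0.0108 0.0117]
[0.4991486  0.20424395 0.18039869]
```

Emit:
step_arm(commands=[{"delta_pos": [-1,4,0],"angular": [0,0,10],"grip": 0},{"delta_pos": [-2,6,0],"angular": [0,0,10],"grip": 0},{"delta_pos": [-2,6,0],"angular": [0,0,10],"grip": 0},{"delta_pos": [-2,6,0],"angular": [0,0,10],"grip": 0},{"delta_pos": [-2,6,0],"angular": [0,0,10],"grip": 0},{"delta_pos": [-2,6,0],"angular": [0,0,10],"grip": 0},{"delta_pos": [-2,6,0],"angular": [0,0,10],"grip": 0},{"delta_pos": [-1,5,0],"angular": [0,0,10],"grip": 0},{"delta_pos": [0,0,0],"angular": [0,0,10],"grip": 0},{"delta_pos": [0,0,0],"angular": [-7.1,7.0,0],"grip": 0}])

```text
time: 19.42
ee_pos: [0.4842, 0.2466, 0.1816]
tool_rot: [-0.384, 0.919, -0.035, -0.083]
contact_force: [2.1, 0.8, -0.3]
width: -0.0
grasp_force: 0.0
```

Emit:
step_arm(commands=[{"delta_pos": [0,0,-15],"angular": [0,0,0],"grip": 0},{"delta_pos": [0,0,-15],"angular": [0,0,0],"grip": 0},{"delta_pos": [0,0,0],"angular": [0,0,0],"grip": 0},{"delta_pos": [0,0,0],"angular": [0,0,0],"grip": 0}])

```text
time: 19.92
ee_pos: [0.4853, 0.249, 0.1513]
tool_rot: [-0.384, 0.919, -0.033, -0.08]
contact_force: [0.1, 0.2, 0.6]
width: 0.004
grasp_force: 0.0
```

Run:
```python
from m import *
s=get_state();print(s['time'],s['ee_pos'],s['contact_force'],s['joints'])
q=R.from_quat(s['tool_rot']).as_matrix(); print(q.round(3))
im,d,C=snap('wrist'); save('w6.png',im)
P=cloud(C,d); near=np.hypot(P[...,0]-.4995,P[...,1]-.204)<.045
k=((im.max(2)<70)&near&(abs(P[...,2]-.131)<.004)).astype(np.uint8)
c=max(cv2.findContours(k,cv2.RETR_EXTERNAL,cv2.CHAIN_APPROX_NONE)[0],key=len).reshape(-1,2)
print(k.sum(),cv2.minAreaRect((onplane(C,c,.131)[:,:2]*1000).astype(np.float32)))
```

```text
19.925 [0.48532298 0.24897805 0.15126933] [0.10264441 0.19375543 0.57122844] [-0.46821831  0.48212043 -0.11722759  1.80089035  0.10621255  1.03386356
  1.72389933]
[[-0.692 -0.712 -0.121]
 [-0.701  0.702 -0.123]
 [ 0.173 -0.    -0.985]]
1639 ((511.693359375, 190.70376586914062), (10.615013122558594, 38.00800323486328), 45.41419982910156)
```

Emit:
step_arm(commands=[{"delta_pos": [0,0,-20],"angular": [0,0,0],"grip": 0},{"delta_pos": [0,0,-15],"angular": [0,0,0],"grip": 0},{"delta_pos": [0,0,-10],"angular": [0,0,0],"grip": 0},{"delta_pos": [0,0,0],"angular": [0,0,0],"grip": 0},{"delta_pos": [0,0,0],"angular": [0,0,0],"grip": 0},{"delta_pos": [0,0,0],"angular": [0,0,0],"grip": 0}])

```text
time: 20.72
ee_pos: [0.4858, 0.2496, 0.1066]
tool_rot: [-0.385, 0.919, -0.033, -0.08]
contact_force: [-1.0, -0.0, -0.7]
width: 0.001
grasp_force: 0.0
```

Run:
```python
from m import *
s=get_state();print(s['time'],s['ee_pos'],s['contact_force'])
im,d,C=snap('wrist'); save('w7.png',im)
P=cloud(C,d); near=np.hypot(P[...,0]-.4995,P[...,1]-.204)<.045
k=((im.max(2)<70)&near&(abs(P[...,2]-.131)<.004)).astype(np.uint8)
c=max(cv2.findContours(k,cv2.RETR_EXTERNAL,cv2.CHAIN_APPROX_NONE)[0],key=len).reshape(-1,2)
print(k.sum(),cv2.minAreaRect((onplane(C,c,.131)[:,:2]*1000).astype(np.float32)))
```

```text
20.725 [0.4858349  0.24960399 0.10661894] [-0.96291171 -0.03244665 -0.69453772]
3132 ((498.539794921875, 203.02273559570312), (11.517995834350586, 74.48658752441406), 45.690345764160156)
```

View pics/w7.png

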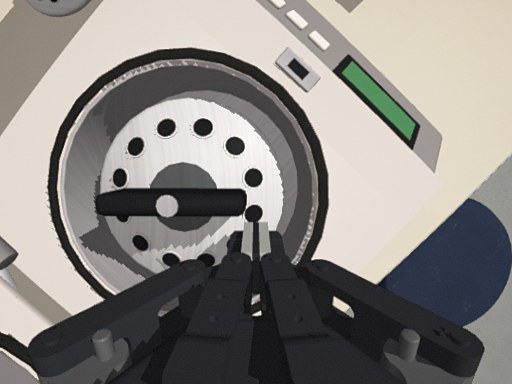

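Emit:
step_arm(commands=[{"delta_pos": [4,-4,-0.5],"angular": [0,0,0],"grip": 0},{"delta_pos": [0,0,0],"angular": [0,0,0],"grip": 0},{"delta_pos": [0,0,0],"angular": [0,0,0],"grip": 0},{"delta_pos": [0,0,0],"angular": [0,0,0],"grip": 0}])

```text
time: 21.28
ee_pos: [0.4894, 0.2455, 0.1056]
tool_rot: [-0.385, 0.919, -0.033, -0.08]
contact_force: [0.9, -0.4, -0.4]
width: 0.002
grasp_force: 0.0
```

Emit:
step_arm(commands=[{"delta_pos": [-4.2,-4.3,0],"angular": [0,0,0],"grip": 0},{"delta_pos": [-12.6,-12.8,0],"angular": [0,0,0],"grip": 0},{"delta_pos": [3,3,15],"angular": [0,0,0],"grip": 0},{"delta_pos": [0,0,35],"angular": [0,0,0],"grip": 0}])

```text
time: 21.78
ee_pos: [0.4755, 0.2315, 0.156]
tool_rot: [-0.385, 0.919, -0.034, -0.081]
contact_force: [0.2, 0.0, 0.0]
width: -0.003
grasp_force: 0.0
```

```bash
cat > ang.py <<'E'
from m import *
L=[]
for i in range(6):
    t=get_state()['time']; L.append((t,snap('wrist')))
for t,(im,d,C) in L:
    P=cloud(C,d); near=np.hypot(P[...,0]-.4995,P[...,1]-.204)<.045
    k=((im.max(2)<70)&near&(abs(P[...,2]-.131)<.004)).astype(np.uint8)
    cs=cv2.findContours(k,cv2.RETR_EXTERNAL,cv2.CHAIN_APPROX_NONE)[0]
    if not cs: print(t,'none'); continue
    c=max(cs,key=len).reshape(-1,2); q=onplane(C,c,.131)[:,:2]*1000
    v=cv2.fitLine(q.astype(np.float32),cv2.DIST_L2,0,.01,.01).ravel()
    print(round(t,3),k.sum(),'ang',np.degrees(np.arctan2(v[1],v[0])).round(1),cv2.minAreaRect(q.astype(np.float32)),np.median(P[...,2][k>0]).round(4))
print(get_state()['ee_pos'])
E
python3 ang.py
```

```text
21.775 1456 ang 54.1 ((497.3391418457031, 201.58517456054688), (69.06177520751953, 12.108787536621094), 53.37660217285156) 0.1312
21.825 1471 ang 63.5 ((498.5240783691406, 203.32992553710938), (73.4988784790039, 11.998821258544922), 63.96488571166992) 0.1311
21.875 1401 ang 72.6 ((497.9089660644531, 201.96200561523438), (70.2681884765625, 12.185220718383789), 73.1903076171875) 0.1312
21.925 1329 ang 80.9 ((497.83966064453125, 200.42672729492188), (66.77100372314453, 12.250747680664062), 81.76727294921875) 0.1311
21.975 1306 ang 88.2 ((498.1748046875, 199.45945739746094), (64.55007934570312, 11.968881607055664), 89.25463104248047) 0.1311
22.025 1270 ang -85.1 ((498.7075500488281, 198.0596923828125), (12.1939058303833, 62.052547454833984), 5.784029006958008) 0.1311
[0.47558426 0.23137629 0.15545421]
```

Emit:
step_arm(commands=[{"delta_pos": [-2,2,20],"angular": [0,0,0],"grip": 0},{"delta_pos": [0,0,20],"angular": [0,0,0],"grip": 0},{"delta_pos": [0,0,0],"angular": [0,0,0],"grip": 0},{"delta_pos": [0,0,0],"angular": [0,0,0],"grip": 0},{"delta_pos": [0,0,0],"angular": [0,0,0],"grip": 0},{"delta_pos": [0,0,0],"angular": [0,0,0],"grip": 0},{"delta_pos": [0,0,0],"angular": [0,0,0],"grip": 0},{"delta_pos": [0,0,0],"angular": [0,0,0],"grip": 0},{"delta_pos": [0,0,0],"angular": [0,0,0],"grip": 0},{"delta_pos": [0,0,0],"angular": [0,0,0],"grip": 0}])

```text
time: 23.32
ee_pos: [0.4737, 0.2333, 0.1956]
tool_rot: [-0.385, 0.919, -0.034, -0.08]
contact_force: [0.6, 0.5, -0.8]
width: -0.002
grasp_force: 0.0
```

```bash
python3 ang.py
```

```text
23.325 1016 ang -65.2 ((498.1439208984375, 203.38229370117188), (12.098249435424805, 72.65676879882812), 23.68074607849121) 0.131
23.375 1023 ang -65.3 ((498.1471862792969, 203.3786163330078), (12.142133712768555, 72.66387939453125), 23.678333282470703) 0.131
23.425 1019 ang -65.2 ((498.17279052734375, 203.3979949951172), (12.098719596862793, 72.65879821777344), 23.679885864257812) 0.131
23.475 1017 ang -65.3 ((498.14068603515625, 203.34178161621094), (12.19080924987793, 72.65552520751953), 23.67721176147461) 0.1311
23.525 1020 ang -65.3 ((498.1437683105469, 203.38687133789062), (12.16993522644043, 72.65213012695312), 23.712709426879883) 0.131
23.575 1021 ang -65.3 ((498.1373596191406, 203.38819885253906), (12.13068962097168, 72.66838836669922), 23.76336097717285) 0.1311
[0.4736824  0.23327809 0.19560281]
```

```bash
python3 -c "
from plant import *
print(hand_in())"
```

```text
the job is handed in; nothing more can be done
None
```

The rotor is home on the dogs: it went down with no sign of catching on the dogs and was let go. One light flick then spun it freely, at about 3.3 rad/s when first measured, and it came to rest still home; I handed the job in at about 23.6 s, and no verdict was shown.

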